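# Press a sample cell's plug home in a locking clamp and release it

## Task

Lay the sample cell in the nest of the bench locking clamp with its plug towards the clamp's jaw, and swing the clamp's handle closed until it goes over centre and stays locked by itself, pressing the plug fully home. Then let go of the handle and flick the release lever so that the clamp springs open and frees the cell, which stays lying in the nest. Be gentle with the clamp: stop pushing the handle or the lever when you feel it come up against its stop (never push as hard as 25 N), and do not disturb the things around.

Things in the scene. Friction and masses are not known exactly. Their poses are not given: they have to be found in the camera images.
- clamp: Locking-pliers clamp lying flat on a grey metal plate (10 mm thick, x -45..58, y -153..125 mm) fixed to the bench, all below 75 mm. Origin on the bench; z up; y runs from the handles to the anvil; at yaw 0 x points away from the robot. Anvil: steel block 40 mm wide, 46 mm high, face at y = 105 mm. The jaw slides to +y along x = 0 at height 28 mm and pushes what lies in the nest against the anvil.
- nest (a point): Nest centre on the plate's top (10 mm above the bench), axes as the clamp. The cell lies here, length along y, plug to -y (the jaw). Side lips 7 to 8 mm high, y = -16..20 mm from here, leave a 27.6 mm gap. Anvil face 25 mm from here in +y; open jaw face 45 to 65 mm in -y: the cell may lie anywhere between.
- pivot (a point): Upright axis of the clamp's handle, 40 mm above the bench, axes as the clamp. A light spring and friction hold it open. How far it stands open varies, and so does its setting on the shaft (up to 17 degrees either way), so the angle of its stop is not known beforehand and must be felt.
- handle_post (a point): Grip post on the handle's end: upright, 16 mm across, 30 to 72 mm above the bench; point on its axis at 55 mm, 90 mm from the pivot. Open, it stands on the clamp's -x side. Push it round the pivot, counter-clockwise from above, to the clamp's -y side: it resists with up to 7 N, gives way past dead centre, runs on some 10 mm by itself to its stop and stays.
- jaw_face (a point): Middle of the moving jaw's pressing face (22 x 22 mm steel pad, sprung), 28 mm above the bench; it moves along the clamp's y as the handle swings.
- release_tab (a point): Upright steel tab on the release lever's tail, 14 mm across, 20 to 57 mm above the bench, beyond the plate's end; point on its axis at 45 mm. The lever's upright axis lies 8 mm in +x, 74.5 mm in +y (clamp axes) from the resting tab. Pushed 13 to 22 mm to the clamp's +x it trips the locked clamp (2 to 4 N), the handle springs open; stop at 33 mm; it springs back.
- release (a joint): Turn of the release lever, rad: 0 at rest, 0.45 at its stop.
- cell_center (a point): Centre of the sample cell's metal body (loose): aluminium block 24 mm wide (x), 46 mm long (y), 36 mm high, 110 g; this point is half-way up (18 mm above its underside). z up; the round plug sticks out of its -y end. Grasp across the 24 mm width.
- cell: The sample cell, origin at the centre of its underside, axes as cell_center.
- plug: The cell's grey push-in plug, 16 mm in diameter, carried by the cell; a stiff sliding fit (about 12 N). At the start it sticks out 15 mm from the block, and fully home it sticks out 10 mm.
- plug_face (a point): Middle of the plug's outer end face: 38 mm from the cell's centre in the cell's -y at the start, 33 mm when fully home.
- timer: Bystander: white timer 62x66x21 mm behind the clamp.
- petri: Bystander: petri dish 90 mm across, 18 mm high, behind the clamp.
- coverslip_box: Bystander: small box 27x27x14 mm, behind and left.
- canister: Bystander: black canister with pale lid, 37 mm across, 64 mm high, behind and left.
There are look-alikes about, which are no part of the job. Leave any red look-alike of the cell alone.

How it is judged:
By the outcome, as a careful person would: the job done as asked, in the order asked, and still so for the second after the job is handed in, with the robot touching nothing.
It also fails if it takes over 72 s, if anything falls off the work surface, if the arm or the gripper's body presses on something with over 40 N, if the wrist force passes 120 N, or if a joint passes its speed limit or range.

## Robot

A 6-joint arm with a two-finger parallel gripper is mounted at the origin on a cart in front of the work surface, level with it; the furniture and walls round the work are solid. World frame = base frame: x ahead of the robot, y to its left, z up, the work surface at z = 0. Lengths are in m, angles in rad, forces in N, time in s.
With the tool pointing down it reaches from about 0.35 to 0.775 m from the base axis. Payload 7.3 kg.
Tool frame: the origin (TCP) lies at the centre of the arm's flange, where the gripper is bolted on; the fingertips stand 178 mm ahead of it and the grasp point (between the pads) lies 159 mm ahead of it; z points along the fingers, y is the line along which they close (so a half turn about z gives the same grasp; the last joint's range is limited). The gripper opens to 92 mm and grips with 3 to 60 N. Pads are 19 mm wide; open, the fingers measure 130 mm over their backs; the gripper's body (75 mm by 190 mm) begins 47 mm behind the grasp point.
Start: joints at [1.103, 0.342, 1.524, -0, 1.275, -0.146], TCP at [0.166, 0.498, 0.405] pointing down, gripper open.
Joint ranges: [-2.53, 2.53], [-0.77, 2.02], [0.04, 2.7], [-1, 4.14], [0.28, 2.66], [-3.11, 3.11]. Speed limits (rad/s): [2.57, 2.57, 3.14, 3.14, 3.14, 3.14].

## Interface

Orientations are given as [roll, pitch, yaw] about the fixed x, y, z axes, in that order (R = Rz(yaw) Ry(pitch) Rx(roll)).
In Python, from cell import telemetry, vision, ticket gives the robot as it stands.
- The arm moves only by the shell command python3 -m crank 'ROWS' [FORCE]. ROWS is JSON, a list of rows, each a list of 5 numbers: the gripper command: -1 is shut, 1 is fully open, values between are in proportion, then the shift along the tool's x, y, z in mm, then the turn about the tool's z in rad. In form: [[fingers, dx, dy, dz, roll], ...]. A call has 1 to 12 rows; each row is the pose to reach, as a shift and turn from the pose commanded when the call began, along the tool's axes at that moment; what a row does not reach only later rows make up. A row lasts 1/12 s, in which the tool goes at most 41.7 mm and 7.16 degrees, less where a joint would pass 70% of its speed; a pose out of reach is approached as far as the arm can. A call with a gripper value outside its range is refused whole. The fingers move at their own pace and stop on an object; FORCE is the grip in N (left out, the last holds). Time passes only in rows, so rows that repeat a pose let the fingers close. It gives the time, the measured TCP pose, the force, the opening and the grip force at its end, in the units of the state.
- telemetry.observe(): the state, without advancing time (a new reading comes with each control period).
- vision.read_camera(name): name is "side" or "top"; returns (picture, depth): 420x560x3 uint8, red, green, blue; 420x560 float32, m along the optical axis (not along the pixel's ray), 0 where there is no reading.
- vision.get_calibration(name): a dict with "camera_matrix" (3x3 intrinsics, pixels), "rvec" (rotation vector, rad) and "tvec" (3), from world to camera coordinates, as OpenCV has them. Camera axes: x right, y down, z forward; pixel columns grow to the right and rows downward; lengths in m; the calibration is good to about 2 mm. A picture is of the moment at which its call begins. get_calibration takes no time and is no camera call.
- ticket.hand_in(): hands the job in; it is judged then, once.
The state is a dict: "time": time; "qpos": joint angles; "qvel": joint speeds; "joint_efforts": joint torques, N m; "tool_pos": TCP position; "tool_rot": TCP orientation; "contact_force": force on the tool from outside, world axes, zero at the start; "torque": the same for the moment, N m; "opening": finger opening in m; "grip_force": force on a finger pad.
Only numpy, scipy, OpenCV 4.12 (cv2) and the standard library are available. Lean on these libraries where they do the work, as an engineer would, in place of code of your own. Each camera call takes 0.05 s, during which the arm holds its last target. There are 200 camera calls.

## Working session

There is one attempt and no reset: what is moved stays moved. The work goes in short steps, Python scripts to look and compute and a shell command to move; the robot and the scene stay as the last step left them, time stands still between calls to the robot, and variables do not carry over. Pictures are saved under pics/ and viewed, at most 10 in all, crops included, and the job is handed in when it is done.

```bash
mkdir -p pics
python3 - <<'E'
from cell import telemetry, vision
import cv2,numpy as np
for n in("top","side"):
    p,d=vision.read_camera(n); np.savez(f"pics/{n}0.npz",p=p,d=d)
    cv2.imwrite(f"pics/{n}0.png",cv2.resize(p[:,:,::-1],(800,600)) if 0 else p[:,:,::-1])
    c=vision.get_calibration(n); R=cv2.Rodrigues(np.array(c["rvec"],float))[0]
    print(n,np.round(c["camera_matrix"],1).tolist(),(-R.T@np.ravel(c["tvec"])).round(3),R.round(2).tolist())
s=telemetry.observe();print(s["tool_pos"],s["tool_rot"],s["contact_force"],s["opening"])
E
```

```text
top [[479.8, 0.0, 278.2], [0.0, 479.8, 209.3], [0.0, 0.0, 1.0]] [0.356 0.102 1.441] [[-0.02, -1.0, 0.01], [-0.99, 0.01, -0.17], [0.16, -0.01, -0.99]]
side [[428.2, 0.0, 280.2], [0.0, 428.2, 208.6], [0.0, 0.0, 1.0]] [ 0.423 -0.36   0.991] [[0.91, -0.42, -0.0], [-0.37, -0.8, -0.46], [0.19, 0.42, -0.89]]
[0.16595892 0.49795784 0.40413559] [-3.14025402e+00 -2.16612578e-04  2.81981463e+00] [-0.84594978 -0.13274754 -0.68652802] 0.09233732945822087
```

View pics/top0.png

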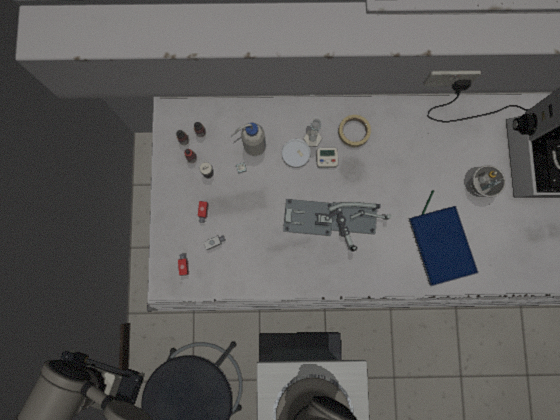

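View pics/side0.png

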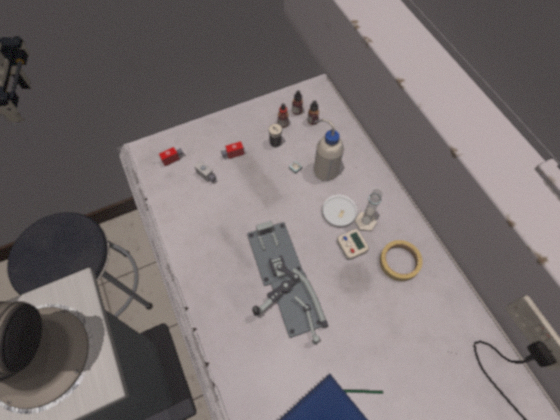

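Top view: the clamp plate is at cols 283-380, rows 200-236, with the anvil on the left, handle post near (354,248) and release tab near (387,217). The aluminium cell is at (215,242) with its plug to the right; the red look-alikes are at (203,210) and (183,265). Next I'll enlarge the relevant parts.

```bash
cat > h.py <<'E'
import numpy as np,cv2
from cell import vision,telemetry
def cal(n):
    c=vision.get_calibration(n);return np.array(c["camera_matrix"],float),cv2.Rodrigues(np.array(c["rvec"],float))[0],np.ravel(c["tvec"]).astype(float)
def ray(n,u,v,z):
    K,R,t=cal(n);o=-R.T@t;d=R.T@np.linalg.inv(K)@[u,v,1];return o+d*(z-o[2])/d[2]
def proj(n,P):
    K,R,t=cal(n);q=K@(R@np.asarray(P,float)+t);return q[:2]/q[2]
def cloud(n,d):
    K,R,t=cal(n);v,u=np.mgrid[:d.shape[0],:d.shape[1]]
    c=np.stack([u,v,np.ones_like(u)],-1)@np.linalg.inv(K).T*d[...,None]
    return (c-t)@R
def shot(n,tag):
    p,d=vision.read_camera(n);np.savez(f"pics/{n}{tag}.npz",p=p,d=d);return p,d
def crop(p,u0,v0,w,h,s):
    return cv2.resize(p[v0:v0+h,u0:u0+w,::-1],(w*s,h*s),interpolation=cv2.INTER_CUBIC)
E
python3 - <<'E'
from h import *
p=np.load("pics/top0.npz")["p"]
a=crop(p,270,190,130,70,6); b=crop(p,195,225,50,35,6)
im=np.zeros((600,790,3),np.uint8); im[:420,:780]=a; im[420:600,:300]=b[:180]
s=np.load("pics/side0.npz")["p"]
im[420:600,310:610]=crop(s,185,155,50,30,6)
cv2.imwrite("pics/c1.png",im)
cv2.imwrite("pics/c2.png",crop(s,235,210,100,140,4))
d=np.load("pics/top0.npz")["d"];c=cloud("top",d)
for (u,v) in[(215,242),(223,238),(354,248),(387,217),(290,216),(250,225)]:print(u,v,c[v,u].round(4))
E
```

```text
215 242 [0.4963 0.2761 0.0345]
223 238 [0.5083 0.2531 0.0301]
354 248 [ 0.47   -0.1263  0.0674]
387 217 [ 0.5596 -0.2276  0.0598]
290 216 [0.5688 0.0547 0.0454]
250 225 [0.5496 0.1747 0.0017]
```

View pics/c1.png

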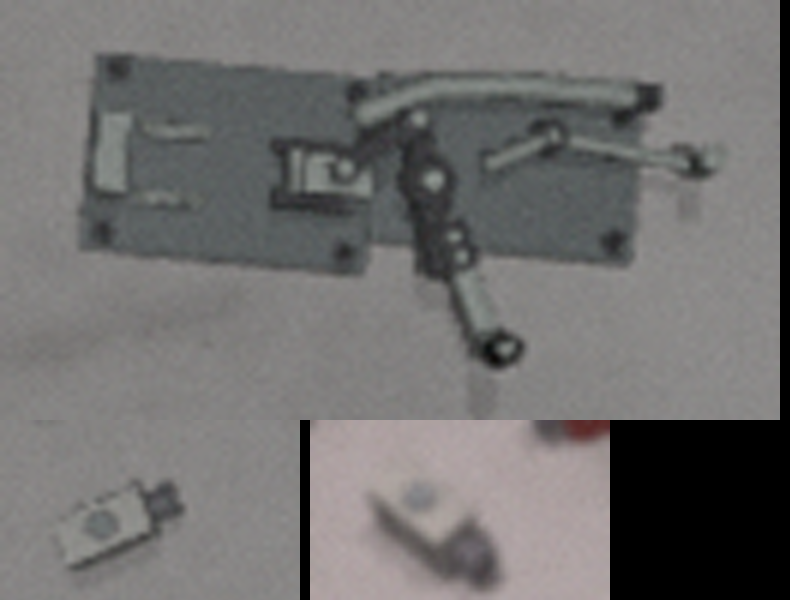

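View pics/c2.png

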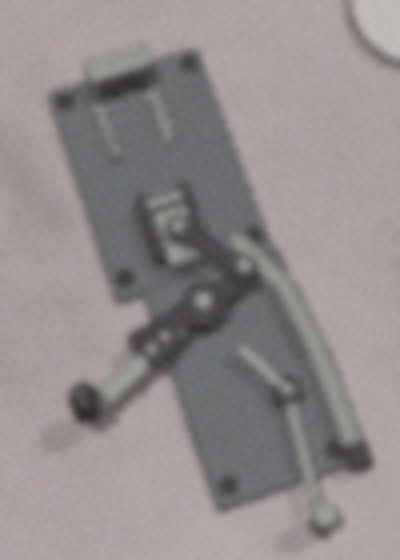

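The crops show clean plate corners: top px far-left (286.2,199.2), near-left (283.3,231.2), far-right about (379,203). The post is at (353.5,248), the tab at (386,216.5), the pivot at about (342,219.7), and the cell's plug is on its right end. Next I'll compute poses.

Run:
```python
from h import *
TL=ray("top",286.2,199.2,.01);BL=ray("top",283.3,231.2,.01);BL2=ray("top",330.5,235.3,.01)
S=lambda u,v,z:ray("side",235+u/4,210+v/4,z)
T=lambda u,v,z:ray("top",270+u/6,190+v/6,z)
print("TL",TL,S(197,50,.01));print("BL",BL,S(52,95,.01));
print("|",np.linalg.norm(TL-BL))
a=TL-BL;print("yaw from width",np.degrees(np.arctan2(a[1],a[0])), "edge",np.degrees(np.arctan2(*(BL-BL2)[[0,1]]))*-1)
# anvil top 46+? corners ; pivot, post, tab
for nm,t,s,z in[("pivot~",(433,180),(203,300),.06),("post",(502,348),(86,400),.072),("tab",(697,160),(322,516),.057),("anvilmid",(112,153),(118,65),.056)]:
    print(nm,T(*t,z),S(*s,z))
# cell
for n,(u0,u1,v0,v1) in(("top",(195,245,228,258)),("side",(185,230,155,192))):
    f=np.load(f"pics/{n}0.npz");c=cloud(n,f["d"]);m=np.zeros(c.shape[:2],bool);m[v0:v1,u0:u1]=1
    m&=(c[...,2]>.03)&(c[...,2]<.05)
    P=c[m];print(n,len(P),np.median(P[:,2]));
    mm=m.astype(np.uint8);p=f["p"].astype(int).sum(2);mm=(m&(p>400)).astype(np.uint8)
    k=max(cv2.findContours(mm,0,1)[0],key=cv2.contourArea)
    W=np.array([ray(n,*q[0],.036)[:2] for q in k],np.float32)
    r=cv2.minAreaRect(W*1000);print(r)
```

```text
TL [0.6259099  0.06405227 0.01      ] [0.62966489 0.06163571 0.01      ]
BL [0.52831721 0.07450762 0.01      ] [0.53399853 0.07171379 0.01      ]
| 0.0981511477332991
yaw from width -6.1149155921247 edge -5.8197069171888725
pivot~ [ 0.55262256 -0.09641432  0.06      ] [ 0.55605783 -0.10185282  0.06      ]
post [ 0.46965558 -0.12457649  0.072     ] [ 0.47347569 -0.12881501  0.072     ]
tab [ 0.56105332 -0.22587085  0.057     ] [ 0.5632518  -0.23457971  0.057     ]
anvilmid [0.56869006 0.05892468 0.056     ] [0.57256474 0.05289281 0.056     ]
top 129 0.03563087760489286
((490.4353332519531, 298.3135070800781), (18.918886184692383, 15.627630233764648), 22.126323699951172)
side 146 0.0362761360623407
((498.0519104003906, 286.3774719238281), (24.23599624633789, 46.090179443359375), 25.59667205810547)
```

```bash
cat >> h.py <<'E'
from scipy.spatial.transform import Rotation as Ro
def delta(xyz,yang=None):
    """mm shift in tool axes + roll to put the grasp point (159 ahead) at xyz, tool y at yang deg (mod 180)"""
    s=telemetry.observe();R=Ro.from_euler("xyz",s["tool_rot"]).as_matrix()
    g=np.array(s["tool_pos"])+[0,0,-.159]
    a=np.degrees(np.arctan2(R[1,1],R[0,1]));r=0
    if yang is not None: r=-np.radians((yang-a+90)%180-90)
    print("grasp pt",g.round(4),"yang",a.round(1),"F",np.round(s["contact_force"],1),"open",round(s["opening"],4),"t",round(s["time"],2))
    print("shift",((np.asarray(xyz)-g)@R*1000).round(1),"roll",round(r,3),"q6",s["qpos"][5])
E
python3 - <<'E'
from h import *
t=np.mean([ray("top",195+a/6,225+(b-420)/6,.036) for a,b in((58,540),(130,487),(152,520),(72,568))],0)
print(t); c=(t[:2]+[.4981,.2864])/2;print(c)
delta([*c,.1],25.6)
E
```

```text
[0.4930315 0.2841374 0.036    ]
[0.49556575 0.2852687 ]
grasp pt [0.166  0.498  0.2451] yang 71.6 F [-0.8 -0.1 -0.7] open 0.0923 t 0.1
shift [-380.   -97.3  145.2] roll 0.802 q6 -0.14600966120168887
```

```bash
python3 -m crank '[[0.1,-35,-9,12,0.08],[0.1,-70,-18,24,0.16],[0.1,-105,-27,36,0.24],[0.1,-140,-36,48,0.32],[0.1,-175,-45,60,0.4],[0.1,-210,-54,72,0.48],[0.1,-245,-63,84,0.56],[0.1,-280,-72,96,0.64],[0.1,-315,-81,108,0.72],[0.1,-350,-90,120,0.802],[0.1,-380,-97,145,0.802],[0.1,-380,-97,145,0.802]]' 15
python3 - <<'E'
from h import *
delta([.4956,.2853,.030],25.6)
p,d=shot("side","1");q=shot("top","1")[0]
im=np.zeros((600,800,3),np.uint8);im[:480,:480]=crop(p,150,110,120,120,4);im[:400,480:800]=crop(q,180,180,80,100,4)
cv2.imwrite("pics/c3.png",im)
E
```

```text
time: 1.1
tool_pos: [0.499, 0.2821, 0.2551]
tool_rot: [-3.137, 0.001, 2.013]
contact_force: [-0.4, -0.6, -1.3]
opening: 0.0504
grip_force: 0.0
grasp pt [0.499  0.2821 0.0961] yang 25.3 F [-0.4 -0.6 -1.3] open 0.0504 t 1.1
shift [ 4.4 -1.4 66.1] roll -0.005 q6 -0.06004829852150753
```

View pics/c3.png

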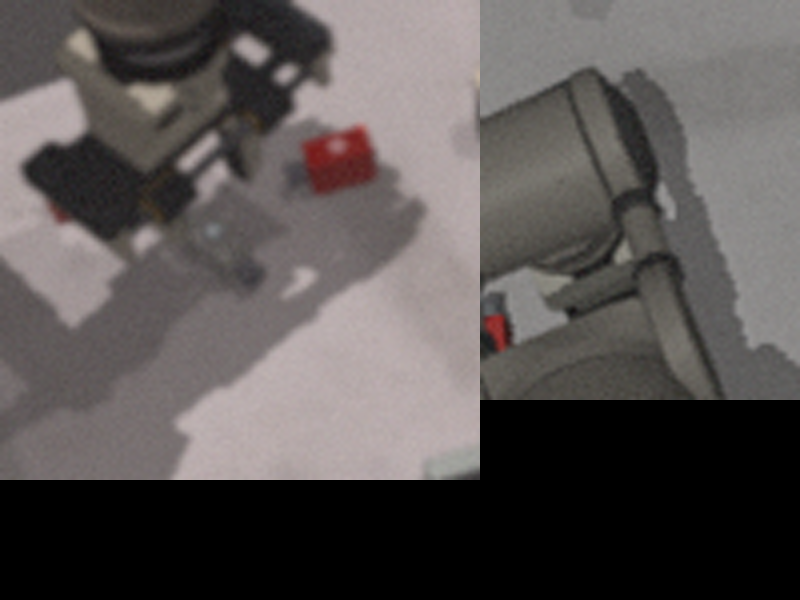

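The fingers straddle the cell (side crop, 215,235) and the red block at (340,155) is clear of them; the top view is blocked by the arm. The measured pose is still catching up with the command. I'll descend and grip.

```bash
python3 -m crank '[[0.1,0,0,15,0],[0.1,0,0,30,0],[0.1,0,0,45,0],[0.1,0,0,58,0],[0.1,0,0,66,0],[0.1,0,0,70,0],[0.1,0,0,70,0],[-1,0,0,70,0],[-1,0,0,70,0],[-1,0,0,70,0],[-1,0,0,70,0],[-1,0,0,70,0]]' 20; python3 -m crank '[[-1,0,0,0,0],[-1,0,0,0,0],[-1,0,0,-15,0],[-1,0,0,-35,0],[-1,0,0,-60,0],[-1,0,0,-75,0],[-1,0,0,-75,0],[-1,0,0,-75,0]]'
python3 - <<'E'
from h import *
delta([.5684,.022,.12],-6)
E
```

```text
time: 2.2
tool_pos: [0.496, 0.2859, 0.1903]
tool_rot: [3.14, -0.0, 2.018]
contact_force: [-1.0, 0.6, 2.6]
opening: 0.0242
grip_force: 19.8
time: 2.87
tool_pos: [0.4958, 0.2858, 0.2648]
tool_rot: [3.141, 0.0, 2.018]
contact_force: [0.4, -0.5, -1.8]
opening: 0.024
grip_force: 19.8
grasp pt [0.4958 0.2858 0.1058] yang 25.6 F [ 0.4 -0.5 -1.8] open 0.024 t 2.87
shift [-269.3  -48.5  -14.2] roll 0.552 q6 -0.057941298498793335
```

```bash
python3 -m crank '[[-1,-15,-3,-14,0.05],[-1,-40,-8,-14,0.11],[-1,-70,-13,-14,0.17],[-1,-100,-18,-14,0.23],[-1,-130,-23,-14,0.3],[-1,-160,-29,-14,0.36],[-1,-190,-34,-14,0.42],[-1,-220,-40,-14,0.49],[-1,-245,-45,-14,0.552],[-1,-262,-48,-14,0.552],[-1,-269,-49,-14,0.552],[-1,-269,-49,-14,0.552]]'
python3 - <<'E'
from h import *
p,d=shot("side","2")
delta([.5684,.022,.068],-6)
q=shot("top","2")[0]
im=np.zeros((560,800,3),np.uint8);im[:560,:400]=crop(p,235,180,100,140,4);im[:400,400:800]=crop(q,270,180,100,100,4)
cv2.imwrite("pics/c4.png",im)
E
```

```text
time: 3.87
tool_pos: [0.5679, 0.0208, 0.2771]
tool_rot: [-3.139, 0.0, 1.464]
contact_force: [0.7, -0.4, -1.1]
opening: 0.0236
grip_force: 19.8
grasp pt [0.5676 0.022  0.1184] yang -6.1 F [ 0.4  0.  -0.9] open 0.0238 t 3.92
shift [ 0.1  0.9 50.4] roll -0.001 q6 0.009381764844425333
```

View pics/c4.png

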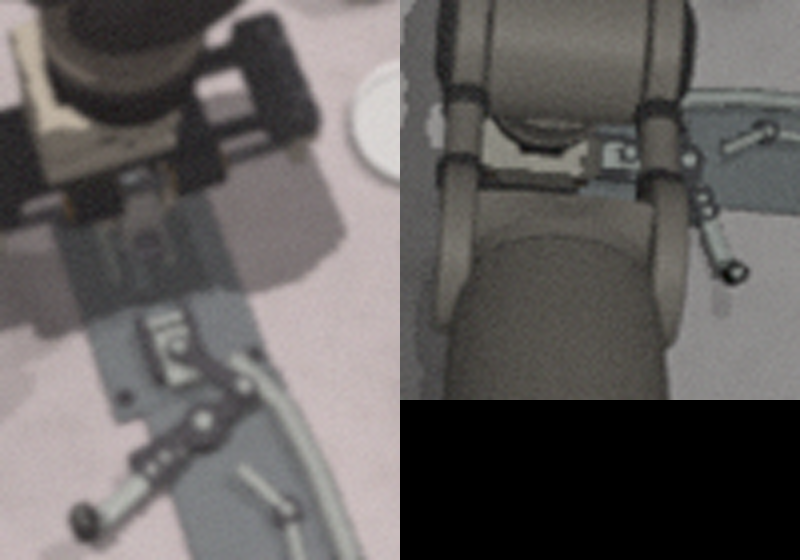

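The held cell's body and plug appear over the lips in the side crop (150,215), with the plug towards the jaw. I'll refine the nest centreline from the lips in both views.

Run:
```python
from h import *
S=lambda u,v,z=.0175:ray("side",235+u/4,210+v/4,z)[:2]*1000
T=lambda u,v,z=.0175:ray("top",270+u/6,190+v/6,z)[:2]*1000
# sub-pixel lip pixels: bright against plate
for n,f,b in(("top",T,[(145,128),(208,131),(140,197),(198,203)]),("side",S,[(152,97),(170,140),(97,105),(117,158)])):
    print(n,[f(*q).round(1).tolist() for q in b],"mid",np.mean([f(*q) for q in b],0).round(1))
# brightness profile perpendicular to clamp y at nest, both original images
ex=np.array([.9945,-.1045]);ey=np.array([.1045,.9945])
for n in("top","side"):
    g=cv2.cvtColor(np.load(f"pics/{n}0.npz")["p"],cv2.COLOR_RGB2GRAY).astype(np.float32)
    prof=[]
    xs=np.arange(-26,27,2.)
    for x in xs:
        P=[np.r_[np.array([568.4,24])+x*ex+y*ey,17.5]/1000 for y in np.arange(-8,14,2)]
        uv=np.array([proj(n,p) for p in P],np.float32)
        prof.append(cv2.remap(g,uv[:,:1],uv[:,1:],1).mean())
    print(n,dict(zip(xs.astype(int).tolist(),np.round(prof).astype(int).tolist())))
```

```text
top [[587.0, 41.0], [585.1, 9.4], [552.2, 44.2], [548.8, 15.3]] mid [568.3  27.5]
side [[589.0, 40.9], [587.0, 10.0], [555.8, 50.4], [552.7, 12.9]] mid [571.1  28.6]
top {-26: 96, -24: 92, -22: 86, -20: 85, -18: 97, -16: 104, -14: 104, -12: 97, -10: 95, -8: 94, -6: 95, -4: 95, -2: 95, 0: 96, 2: 95, 4: 94, 6: 95, 8: 94, 10: 93, 12: 85, 14: 87, 16: 107, 18: 112, 20: 108, 22: 93, 24: 91, 26: 91}
side {-26: 110, -24: 107, -22: 106, -20: 108, -18: 114, -16: 120, -14: 121, -12: 117, -10: 111, -8: 109, -6: 110, -4: 109, -2: 109, 0: 110, 2: 110, 4: 110, 6: 109, 8: 108, 10: 107, 12: 106, 14: 109, 16: 117, 18: 127, 20: 128, 22: 122, 24: 114, 26: 109}
```

```bash
python3 -m crank '[[-1,0,1.5,15,0],[-1,0,1.5,35,0],[-1,0,1.5,52,0],[-1,0,1.5,62,0],[-1,0,1.5,66,0],[-1,0,1.5,66,0],[-1,0,1.5,66,0],[-1,0,1.5,66,0]]'
python3 - <<'E'
from h import *
p,d=shot("side","3")
delta([.5699,.022,.0413],-6)
cv2.imwrite("pics/c5.png",crop(p,240,200,75,75,8))
E
```

```text
time: 4.63
tool_pos: [0.5698, 0.0222, 0.2137]
tool_rot: [3.14, -0.0, 1.466]
contact_force: [0.3, 0.5, -1.4]
opening: 0.024
grip_force: 19.8
grasp pt [0.5698 0.0221 0.0548] yang -6.0 F [-0.1  0.7 -0.6] open 0.0237 t 4.68
shift [-0.1  0.1 13.5] roll -0.0 q6 0.00906126820502307
```

View pics/c5.png

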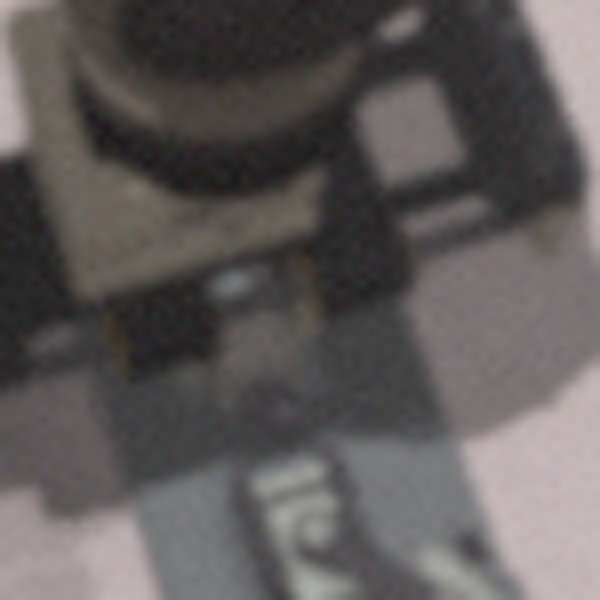

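The plug (268,400) is in line with the jaw pad (285,465), with the lips hidden under the fingers. I'll descend gently, watching the force.

```bash
python3 -c "
from h import *
print(ray('side',240+285/8,200+458/8,.04), ray('side',240+268/8,200+415/8,.043))"; python3 -m crank '[[-1,0,0,2,0],[-1,0,0,4,0],[-1,0,0,6,0],[-1,0,0,7,0],[-1,0,0,8,0],[-1,0,0,8,0],[-1,0,0,8,0]]'
```

```text
[ 0.56611034 -0.02502843  0.04      ] [ 0.5667493  -0.01163365  0.043     ]
time: 5.27
tool_pos: [0.5694, 0.0219, 0.2046]
tool_rot: [-3.141, -0.0, 1.466]
contact_force: [0.7, 0.2, -1.6]
opening: 0.0238
grip_force: 19.8
```

```bash
python3 -m crank '[[-1,0,0,1,0],[-1,0,0,2,0],[-1,0,0,3,0],[-1,0,0,4,0],[-1,0,0,4.5,0],[-1,0,0,4.5,0]]';python3 -m crank '[[-0.2,0,0,0,0],[-0.2,0,0,0,0],[-0.2,0,0,0,0],[-0.2,0,0,0,0]]'
```

```text
time: 5.77
tool_pos: [0.5694, 0.022, 0.2003]
tool_rot: [-3.142, -0.0, 1.466]
contact_force: [-0.9, -0.4, 1.1]
opening: 0.0241
grip_force: 19.8
time: 6.1
tool_pos: [0.5695, 0.022, 0.2003]
tool_rot: [3.141, -0.0, 1.466]
contact_force: [-0.6, -0.2, 0.2]
opening: 0.0365
grip_force: 0.0
```

Seated and released. Next I'll lift, move back towards the robot side and look.

```bash
python3 -m crank '[[-0.2,0,0,-15,0],[-0.2,0,0,-40,0],[-0.2,0,0,-75,0],[-0.5,0,-35,-100,0],[-1,0,-75,-100,0],[-1,0,-115,-100,0],[-1,0,-155,-100,0],[-1,0,-165,-100,0],[-1,0,-165,-100,0]]'
python3 - <<'E'
from h import *
p,d=shot("side","4");q,dd=shot("top","4")
im=np.zeros((600,800,3),np.uint8);im[:560,:400]=crop(p,235,210,100,140,4);im[:210,400:790]=crop(q,270,190,130,70,3)
cv2.imwrite("pics/c6.png",im)
E
```

```text
time: 6.85
tool_pos: [0.4028, 0.0397, 0.3004]
tool_rot: [-3.14, -0.0, 1.466]
contact_force: [0.3, 0.1, -0.0]
opening: 0.0023
grip_force: 0.0
```

View pics/c6.png

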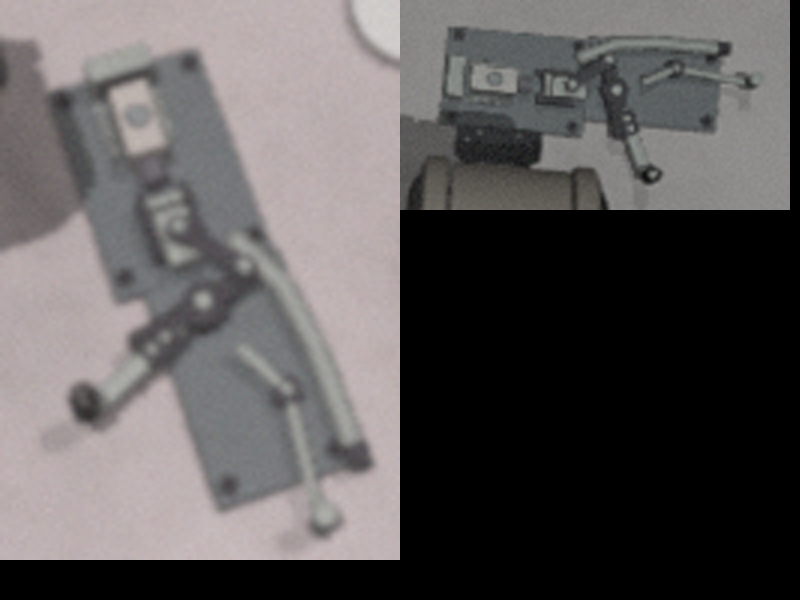

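The cell lies in the nest against the lips with its plug facing the jaw (side crop: cell 140,115; jaw 165,200; post 87,402). Next I'll move to the post's back side.

Run:
```python
from h import *
delta([.459,-.0887,.14],-72)
P=np.array([555.5,-99]);
for th in range(198,290,6):
    t=np.radians(th)
    print(th,[(P+92*np.array([np.cos(t),np.sin(t)])-27*np.array([-np.sin(t),np.cos(t)])).round(1)])
```

```text
grasp pt [0.4063 0.0392 0.1419] yang -6.0 F [ 0.7  0.8 -0.5] open 0.0006 t 6.95
shift [-121.6   65.8    2. ] roll 1.152 q6 0.01271160512526953
198 [array([ 459.7, -101.8])]
204 [array([ 460.5, -111.8])]
210 [array([ 462.3, -121.6])]
216 [array([ 465.2, -131.2])]
222 [array([ 469.1, -140.5])]
228 [array([ 473.9, -149.3])]
234 [array([ 479.6, -157.6])]
240 [array([ 486.1, -165.2])]
246 [array([ 493.4, -172.1])]
252 [array([ 501.4, -178.2])]
258 [array([ 510. , -183.4])]
264 [array([ 519. , -187.7])]
270 [array([ 528.5, -191. ])]
276 [array([ 538.3, -193.3])]
282 [array([ 548.2, -194.6])]
288 [array([ 558.3, -194.8])]
```

```bash
python3 -m crank '[[-1,-12,6,0,0.1],[-1,-24,12,0,0.21],[-1,-36,19,0,0.32],[-1,-49,26,0,0.43],[-1,-61,33,0,0.54],[-1,-73,40,0,0.65],[-1,-85,46,0,0.76],[-1,-98,53,0,0.87],[-1,-110,60,0,0.98],[-1,-122,66,0,1.09],[-1,-122,66,0,1.152],[-1,-122,66,0,1.152]]';python3 -m crank '[[-1,0,0,20,0],[-1,0,0,45,0],[-1,0,0,65,0],[-1,0,0,76,0],[-1,0,0,79,0],[-1,0,0,79,0],[-1,0,0,79,0]]'; python3 -c "
from h import *
delta([.4605,-.1118,.061],-66)"
```

```text
time: 7.95
tool_pos: [0.46, -0.0904, 0.2999]
tool_rot: [3.141, -0.001, 0.31]
contact_force: [-0.9, -0.0, -0.7]
opening: 0.0002
grip_force: 0.0
time: 8.53
tool_pos: [0.4589, -0.0891, 0.2215]
tool_rot: [3.141, -0.001, 0.315]
contact_force: [-0.1, 0.4, 0.8]
opening: 0.0003
grip_force: 0.0
grasp pt [ 0.4589 -0.0891  0.0625] yang -72.0 F [-0.1  0.4  0.8] open 0.0003 t 8.53
shift [-5.5 22.   1.5] roll -0.104 q6 0.8997393455638545
```

```bash
cat > path.py <<'E'
from h import *
import sys
def path(a,b,st,P=(555.5,-99),r=92,off=27):
    s=telemetry.observe();R=Ro.from_euler("xyz",s["tool_rot"]).as_matrix();g=np.array(s["tool_pos"])*1000
    a0=np.degrees(np.arctan2(R[1,1],R[0,1]))
    for th in np.arange(a,b,st):
        t=np.radians(th);q=np.array(P)+r*np.array([np.cos(t),np.sin(t)])-off*np.array([-np.sin(t),np.cos(t)])
        D=np.r_[q-g[:2],0]@R;print(th,D[:2].round(1),round(-np.radians((th+90-a0+180)%360-180),3))
path(*map(float,sys.argv[1:4]))
E
python3 path.py 201 262 3
```

```text
201.0 [-4.5 17.1] -0.052
204.0 [-5.5 22. ] -0.104
207.0 [-6.3 26.9] -0.156
210.0 [-6.8 31.9] -0.209
213.0 [-7.1 37. ] -0.261
216.0 [-7.1 42. ] -0.313
219.0 [-6.8 47. ] -0.366
222.0 [-6.3 52. ] -0.418
225.0 [-5.5 56.9] -0.471
228.0 [-4.4 61.8] -0.523
231.0 [-3.1 66.7] -0.575
234.0 [-1.5 71.5] -0.628
237.0 [ 0.3 76.1] -0.68
240.0 [ 2.3 80.7] -0.732
243.0 [ 4.6 85.2] -0.785
246.0 [ 7.1 89.5] -0.837
249.0 [ 9.9 93.7] -0.889
252.0 [12.8 97.8] -0.942
255.0 [ 16.  101.7] -0.994
258.0 [ 19.4 105.4] -1.046
261.0 [ 22.9 109. ] -1.099
```

```bash
python3 -m crank '[[-1,-2,8,1,0],[-1,-4.5,17,1,-0.05],[-1,-5.5,22,1,-0.1],[-1,-6.3,27,1,-0.156],[-1,-6.8,32,1,-0.21],[-1,-7.1,37,1,-0.26],[-1,-7.1,42,1,-0.31],[-1,-6.8,47,1,-0.366],[-1,-6.8,47,1,-0.366]]'
python3 - <<'E'
from h import *
delta([.5,-.18,.06])
p,d=shot("side","5")
cv2.imwrite("pics/c7.png",crop(p,225,225,100,125,4))
E
python3 path.py 219 262 3
```

```text
time: 9.28
tool_pos: [0.4669, -0.137, 0.2211]
tool_rot: [3.139, -0.001, 0.682]
contact_force: [0.3, 0.1, -0.7]
opening: 0.0005
grip_force: 0.0
grasp pt [ 0.4669 -0.137   0.0621] yang -51.0 F [ 0.3  0.1 -0.7] open 0.0005 t 9.28
shift [-1.3 54.3  2.3] roll 0 q6 0.4461905694257002
219.0 [ 0.7 -0.3] -0.002
222.0 [-0.5  4.6] -0.055
225.0 [-1.6  9.5] -0.107
228.0 [-2.3 14.4] -0.159
231.0 [-2.8 19.4] -0.212
234.0 [-3.1 24.4] -0.264
237.0 [-3.  29.5] -0.316
240.0 [-2.7 34.5] -0.369
243.0 [-2.2 39.5] -0.421
246.0 [-1.4 44.4] -0.473
249.0 [-0.3 49.3] -0.526
252.0 [ 1.  54.2] -0.578
255.0 [ 2.6 58.9] -0.631
258.0 [ 4.4 63.6] -0.683
261.0 [ 6.5 68.2] -0.735
```

View pics/c7.png

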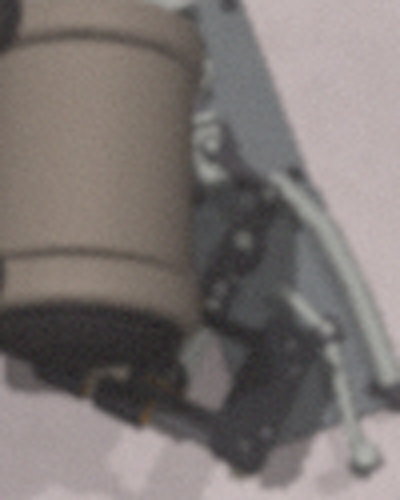

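The handle has swung with the fingers: its knuckle moved from about (195,280) to (215,290), and the force is near zero. Continuing in shorter bites.

```bash
python3 -m crank '[[-1,-0.5,4.5,1,-0.055],[-1,-1.6,9.5,1,-0.107],[-1,-2.3,14.5,1,-0.16],[-1,-2.8,19.5,1,-0.21],[-1,-2.8,19.5,1,-0.21]]'; python3 -m crank '[[-1,-0.1,2.5,0,-0.026],[-1,-0.2,5,0,-0.052],[-1,-0.2,5,0,-0.052]]';python3 path.py 231 271 3
```

```text
time: 9.75
tool_pos: [0.4767, -0.1533, 0.2197]
tool_rot: [3.14, -0.0, 0.89]
contact_force: [-0.8, -0.8, -0.4]
opening: 0.0003
grip_force: 0.0
time: 10.0
tool_pos: [0.4797, -0.156, 0.2193]
tool_rot: [-3.141, 0.0, 0.94]
contact_force: [-2.7, 0.2, 1.1]
opening: 0.0003
grip_force: 1.1
231.0 [ 0.2 -4. ] 0.05
234.0 [-1.3  0.8] -0.002
237.0 [-2.6  5.7] -0.055
240.0 [-3.6 10.6] -0.107
243.0 [-4.4 15.5] -0.159
246.0 [-4.9 20.5] -0.212
249.0 [-5.1 25.5] -0.264
252.0 [-5.1 30.6] -0.316
255.0 [-4.8 35.6] -0.369
258.0 [-4.3 40.6] -0.421
261.0 [-3.5 45.5] -0.473
264.0 [-2.4 50.4] -0.526
267.0 [-1.1 55.3] -0.578
270.0 [ 0.5 60. ] -0.631
```

```bash
for i in 1; do python3 -m crank '[[-1,-1.3,2.8,0,-0.028],[-1,-2.6,5.7,0,-0.055],[-1,-2.6,5.7,0,-0.055]]' | egrep 'pos|contact'; python3 -m crank '[[-1,-0.3,2.5,0,-0.026],[-1,-0.6,5,0,-0.052],[-1,-0.6,5,0,-0.052]]'| egrep 'pos|contact';  done; python3 path.py 237 280 3
```

```text
tool_pos: [0.4827, -0.1609, 0.219]
contact_force: [-2.4, 3.2, -0.2]
tool_pos: [0.4865, -0.1644, 0.2191]
contact_force: [-4.5, 1.5, 0.8]
237.0 [ 0.7 -4.8] 0.052
240.0 [-0.8  0. ] 0.0
243.0 [-2.1  4.9] -0.052
246.0 [-3.1  9.8] -0.105
249.0 [-3.9 14.7] -0.157
252.0 [-4.4 19.7] -0.209
255.0 [-4.7 24.8] -0.262
258.0 [-4.7 29.8] -0.314
261.0 [-4.4 34.8] -0.366
264.0 [-3.9 39.8] -0.419
267.0 [-3.1 44.7] -0.471
270.0 [-2.  49.6] -0.523
273.0 [-0.7 54.5] -0.576
276.0 [ 0.9 59.3] -0.628
279.0 [ 2.7 63.9] -0.681
```

```bash
python3 -m crank '[[-1,-1,2.5,0,-0.026],[-1,-2,5,0,-0.052],[-1,-2,5,0,-0.052]]' | egrep 'pos|contact'; python3 -m crank '[[-1,-0.4,2.5,0,-0.026],[-1,-0.8,5,0,-0.052],[-1,-0.8,5,0,-0.052]]'| egrep 'pos|contact';python3 -m crank '[[-1,-0.3,2.5,0,-0.026],[-1,-0.6,5,0,-0.052],[-1,-0.6,5,0,-0.052]]'| egrep 'pos|contact'; python3 path.py 249 285 3
```

```text
tool_pos: [0.4901, -0.1685, 0.219]
contact_force: [-3.0, 2.7, -0.6]
tool_pos: [0.4943, -0.1718, 0.2191]
contact_force: [-3.2, 2.2, -0.7]
tool_pos: [0.4986, -0.1747, 0.2192]
contact_force: [-4.3, -0.4, -0.9]
249.0 [-0.9 -1. ] -0.001
252.0 [-2.2  3.9] -0.053
255.0 [-3.2  8.8] -0.106
258.0 [-4.  13.7] -0.158
261.0 [-4.5 18.7] -0.21
264.0 [-4.7 23.8] -0.263
267.0 [-4.7 28.8] -0.315
270.0 [-4.4 33.8] -0.367
273.0 [-3.9 38.8] -0.42
276.0 [-3.1 43.7] -0.472
279.0 [-2.  48.6] -0.525
282.0 [-0.7 53.5] -0.577
```

```bash
python3 -m crank '[[-1,-1,2,0,-0.026],[-1,-2,4,0,-0.053],[-1,-2,4,0,-0.053]]' | egrep 'pos|contact'; python3 -m crank '[[-1,-0.4,2.5,0,-0.026],[-1,-0.8,5,0,-0.052],[-1,-0.8,5,0,-0.052]]'| egrep 'pos|contact'; python3 path.py 255 291 3
```

```text
tool_pos: [0.5014, -0.1777, 0.219]
contact_force: [-4.5, 1.4, -0.9]
tool_pos: [0.506, -0.1803, 0.219]
contact_force: [-4.7, -0.8, -2.1]
255.0 [-0.6 -0.2] -0.001
258.0 [-1.9  4.6] -0.053
261.0 [-3.   9.5] -0.105
264.0 [-3.7 14.5] -0.158
267.0 [-4.2 19.5] -0.21
270.0 [-4.5 24.5] -0.262
273.0 [-4.5 29.5] -0.315
276.0 [-4.2 34.5] -0.367
279.0 [-3.6 39.5] -0.42
282.0 [-2.8 44.5] -0.472
285.0 [-1.8 49.4] -0.524
288.0 [-0.5 54.2] -0.577
```

```bash
python3 -m crank '[[-1,-1,2.3,0,-0.026],[-1,-1.9,4.6,0,-0.053],[-1,-1.9,4.6,0,-0.053]]' | egrep 'pos|contact'; python3 -m crank '[[-1,-0.4,2.5,0,-0.026],[-1,-0.8,5,0,-0.052],[-1,-0.8,5,0,-0.052]]'| egrep 'pos|contact'; python3 path.py 261 291 3
```

```text
tool_pos: [0.5099, -0.1831, 0.2188]
contact_force: [-5.1, 0.3, -1.1]
tool_pos: [0.5148, -0.1852, 0.219]
contact_force: [-5.1, -1.2, -2.2]
261.0 [-0.5 -0.3] -0.0
264.0 [-1.8  4.6] -0.053
267.0 [-2.9  9.5] -0.105
270.0 [-3.6 14.4] -0.158
273.0 [-4.1 19.4] -0.21
276.0 [-4.4 24.5] -0.262
279.0 [-4.4 29.5] -0.315
282.0 [-4.1 34.5] -0.367
285.0 [-3.5 39.5] -0.419
288.0 [-2.7 44.4] -0.472
```

```bash
python3 -m crank '[[-1,-1,2.3,0,-0.026],[-1,-1.8,4.6,0,-0.053],[-1,-1.8,4.6,0,-0.053]]' | egrep 'pos|contact'
python3 - <<'E'
from h import *
p,d=shot("side","6")
cv2.imwrite("pics/c8.png",crop(p,225,225,120,125,4))
E
python3 path.py 264 291 3
```

```text
tool_pos: [0.5192, -0.1875, 0.219]
contact_force: [-3.4, -0.5, -1.9]
264.0 [-0.3 -0.1] -0.001
267.0 [-1.5  4.8] -0.053
270.0 [-2.6  9.7] -0.106
273.0 [-3.3 14.7] -0.158
276.0 [-3.8 19.7] -0.21
279.0 [-4.1 24.7] -0.263
282.0 [-4.1 29.7] -0.315
285.0 [-3.8 34.7] -0.367
288.0 [-3.3 39.7] -0.42
```

View pics/c8.png

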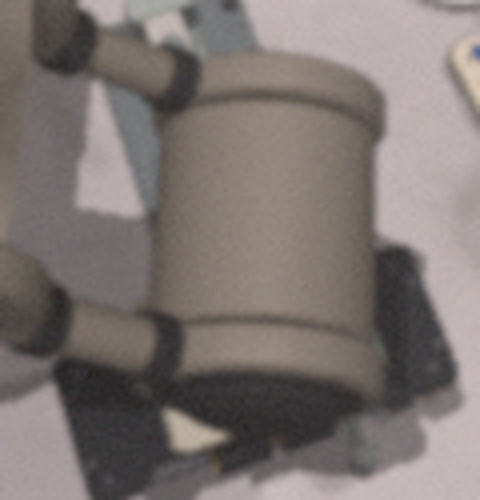

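The arm hides the handle, but the force is falling (5.1 to 3.4 N), so dead centre is near. Smaller bites now.

```bash
python3 -m crank '[[-1,-0.8,2.4,0,-0.026],[-1,-0.8,2.4,0,-0.026]]' | egrep 'pos|contact';python3 -m crank '[[-1,-0.6,2.4,0,-0.026],[-1,-0.6,2.4,0,-0.026]]' | egrep 'pos|contact'; python3 -m crank '[[-1,-0.6,2.4,0,-0.026],[-1,-0.6,2.4,0,-0.026]]' | egrep 'pos|contact';  python3 path.py 273 291 3
```

```text
tool_pos: [0.5216, -0.1885, 0.2191]
contact_force: [-3.6, -0.6, -1.8]
tool_pos: [0.5241, -0.1893, 0.2193]
contact_force: [-3.8, -0.5, -2.1]
tool_pos: [0.5266, -0.19, 0.2194]
contact_force: [-2.5, -0.8, -0.5]
273.0 [-2.1  6.8] -0.078
276.0 [-3.  11.7] -0.131
279.0 [-3.6 16.7] -0.183
282.0 [-4.  21.7] -0.236
285.0 [-4.1 26.7] -0.288
288.0 [-4.  31.8] -0.34
```

```bash
for i in 1; do python3 -m crank '[[-1,-0.7,2.4,0,-0.026],[-1,-0.7,2.4,0,-0.026]]' | egrep 'pos|contact';python3 -m crank '[[-1,-0.6,2.4,0,-0.026],[-1,-0.6,2.4,0,-0.026]]' | egrep 'pos|contact'; python3 -m crank '[[-1,-0.6,2.4,0,-0.026],[-1,-0.6,2.4,0,-0.026]]' | egrep 'pos|contact'; done; python3 path.py 276 300 3
```

```text
tool_pos: [0.5291, -0.1908, 0.2195]
contact_force: [-1.7, -0.8, 0.1]
tool_pos: [0.5316, -0.1915, 0.2196]
contact_force: [-1.1, -0.6, -1.6]
tool_pos: [0.5341, -0.192, 0.2195]
contact_force: [-0.7, -0.4, 0.1]
276.0 [-1.6  4.1] -0.05
279.0 [-2.6  9. ] -0.103
282.0 [-3.4 14. ] -0.155
285.0 [-3.9 19. ] -0.208
288.0 [-4.2 24. ] -0.26
291.0 [-4.2 29. ] -0.312
294.0 [-3.9 34. ] -0.365
297.0 [-3.4 39. ] -0.417
```

```bash
python3 -m crank '[[-1,-0.8,2.4,0,-0.026],[-1,-0.8,2.4,0,-0.026]]' | egrep 'pos|contact';python3 -m crank '[[-1,-0.6,2.4,0,-0.026],[-1,-0.6,2.4,0,-0.026]]' | egrep 'pos|contact'; python3 -m crank '[[-1,-0.5,2,0,-0.02],[-1,-0.5,2,0,-0.02]]' | egrep 'pos|contact'
```

```text
tool_pos: [0.5365, -0.1926, 0.2195]
contact_force: [-0.2, 0.6, -0.5]
tool_pos: [0.5388, -0.1929, 0.2194]
contact_force: [0.8, 0.7, 0.9]
tool_pos: [0.5406, -0.1932, 0.2192]
contact_force: [-1.0, -0.0, 0.9]
```

```bash
python3 -m crank '[[-1,-0.5,1.5,0,-0.015],[-1,-0.5,1.5,0,-0.015]]' | egrep 'pos|contact'
```

```text
tool_pos: [0.5415, -0.1935, 0.219]
contact_force: [-3.9, -0.9, 1.6]
```

```bash
python3 -m crank '[[-1,0,0.7,0,0],[-1,0,0.7,0,0]]' | egrep 'pos|contact'; python3 -m crank '[[-1,0,-10,0,0],[-1,0,-35,0,0],[-1,0,-60,-10,0],[-1,0,-90,-40,0],[-1,0,-120,-70,0],[-1,0,-150,-80,0],[-1,0,-150,-80,0]]'
python3 - <<'E'
from h import *
p,d=shot("side","7");q,dd=shot("top","7")
im=np.zeros((600,800,3),np.uint8);im[:560,:400]=crop(p,235,210,100,140,4);im[:210,400:790]=crop(q,270,190,130,70,3)
cv2.imwrite("pics/c9.png",im)
delta([.54,-.23,.05],-6)
E
```

```text
tool_pos: [0.5419, -0.1935, 0.219]
contact_force: [-6.2, -0.7, 3.2]
time: 14.97
tool_pos: [0.3912, -0.2146, 0.3017]
tool_rot: [3.14, 0.003, 1.709]
contact_force: [0.1, -0.5, -0.9]
opening: 0.0002
grip_force: 0.0
grasp pt [ 0.394  -0.2147  0.1411] yang 7.9 F [-0.1 -0.2 -0.4] open 0.0004 t 15.07
shift [-35.  142.3  91.6] roll 0.243 q6 -0.8087800173618296
```

View pics/c9.png

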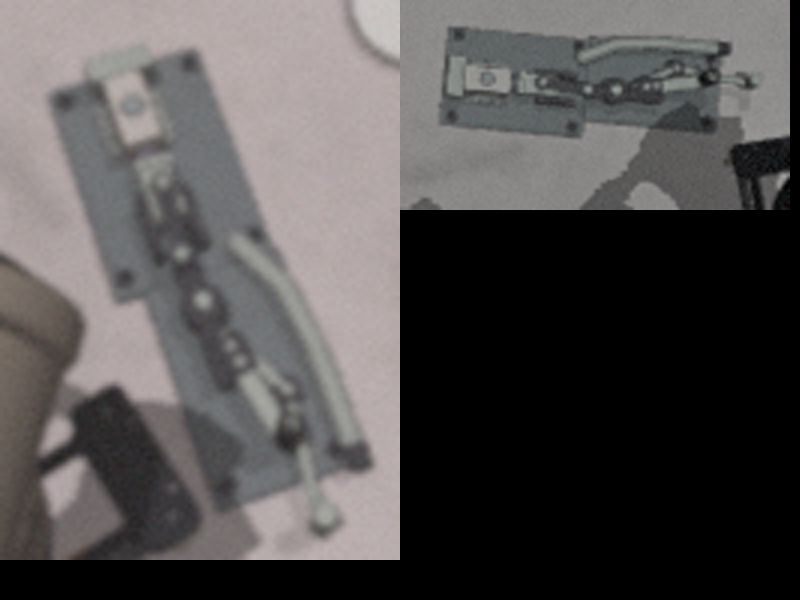

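The handle now lies over centre with its post at (288,425) in the side crop. The cell is pressed against the anvil at (130,100) and the tab is still at (323,517). Next is the release tab, pushed from its -x side.

```bash
python3 -c "
from h import *
delta([.517,-.2295,.053],-6)"
```

```text
grasp pt [ 0.394  -0.2147  0.1411] yang 7.9 F [-0.1 -0.2 -0.4] open 0.0004 t 15.07
shift [-31.4 119.6  88.5] roll 0.243 q6 -0.8087800173618296
```

```bash
python3 -m crank '[[-1,-10,35,0,0.08],[-1,-20,70,0,0.16],[-1,-31,105,0,0.243],[-1,-31,120,20,0.243],[-1,-31,120,45,0.243],[-1,-31,120,70,0.243],[-1,-31,120,84,0.243],[-1,-31,120,88,0.243],[-1,-31,120,88,0.243],[-1,-31,120,88,0.243]]'; python3 -m crank '[[-1,0,4,0,0],[-1,0,8,0,0],[-1,0,12,0,0],[-1,0,15,0,0],[-1,0,15,0,0]]'|egrep 'pos|contact'
```

```text
time: 15.9
tool_pos: [0.518, -0.2282, 0.2112]
tool_rot: [3.141, -0.0, 1.468]
contact_force: [1.0, -0.9, 0.0]
opening: 0.0005
grip_force: 0.0
tool_pos: [0.5329, -0.23, 0.2117]
contact_force: [0.1, -0.4, 0.3]
```

```bash
python3 -m crank '[[-1,0,4,0,0],[-1,0,8,0,0],[-1,0,8,0,0]]'|egrep 'pos|contact';python3 -m crank '[[-1,0,4,0,0],[-1,0,6,0,0],[-1,0,6,0,0]]'|egrep 'pos|contact';python3 -m crank '[[-1,0,3,0,0],[-1,0,5,0,0],[-1,0,5,0,0]]'|egrep 'pos|contact'
```

```text
tool_pos: [0.5408, -0.2308, 0.2113]
contact_force: [0.1, 0.5, -0.8]
tool_pos: [0.5463, -0.2314, 0.211]
contact_force: [-1.2, -0.6, 0.1]
tool_pos: [0.5515, -0.2318, 0.2112]
contact_force: [-0.7, 0.5, -1.1]
```

```bash
python3 -m crank '[[-1,0,3,0,0],[-1,0,5,0,0],[-1,0,5,0,0]]'|egrep 'pos|contact';python3 -m crank '[[-1,0,3,0,0],[-1,0,4,0,0],[-1,0,4,0,0]]'|egrep 'pos|contact'
python3 - <<'E'
from h import *
p,d=shot("side","8")
c=cloud("side",d)
m=(abs(c[...,0]-.568)<.02)&(abs(c[...,1]+.19)<.012)&(c[...,2]>.05)&(c[...,2]<.09);print(m.sum())
E
```

```text
tool_pos: [0.5565, -0.2323, 0.2112]
contact_force: [-0.6, -0.2, -0.0]
tool_pos: [0.5603, -0.2326, 0.2112]
contact_force: [-0.8, -0.2, 0.1]
0
```

I've already viewed 11 pictures, one over the allowed 10, so from here on I'll check with numbers only.

Run:
```python
from h import *
q,dq=shot("top","8")
for n in("side","top"):
    c=cloud(n,np.load(f"pics/{n}8.npz")["d"])
    for nm,x,y in(("open post",.4716,-.1267),("locked post",.566,-.189),("tab0",.562,-.2305),("tab+25",.587,-.233)):
        r=np.hypot(c[...,0]-x,c[...,1]-y)<.014
        m=r&(c[...,2]>.045)&(c[...,2]<.085)
        print(n,nm,r.sum(),m.sum(),c[m].mean(0).round(4) if m.sum() else c[r][:,2].round(2)[:4] if r.sum() else None)
```

```text
side open post 210 0 [0.47 0.48 0.48 0.48]
side locked post 290 0 [0.39 0.39 0.4  0.4 ]
side tab0 291 0 [0.39 0.39 0.39 0.39]
side tab+25 261 0 [0.39 0.39 0.39 0.39]
top open post 219 0 [0.48 0.48 0.48 0.47]
top locked post 221 0 [0.39 0.4  0.4  0.4 ]
top tab0 120 0 [0.39 0.39 0.39 0.39]
top tab+25 90 0 [0.38 0.38 0.38 0.39]
```

```bash
python3 -m crank '[[-1,0,3,0,0],[-1,0,3,0,0]]'|egrep 'pos|contact';python3 -m crank '[[-1,0,3,0,0],[-1,0,3,0,0]]'|egrep 'pos|contact'
python3 - <<'E'
from h import *
K=np.load("pics/side7.npz");p,d=shot("side","9")
# jaw region change vs locked (clamp y 20..40 => world)
for P in((.5645,-.02,.03),(.562,-.045,.04),(.5555,-.099,.06),(.5695,.028,.046)):
    u,v=proj("side",P).round().astype(int);print(P,u,v,np.abs(p[v-4:v+5,u-4:u+5].astype(int)-K["p"][v-4:v+5,u-4:u+5]).mean().round(1),cloud("side",d)[v,u].round(3))
E
```

```text
tool_pos: [0.5634, -0.2331, 0.2113]
contact_force: [-0.8, 0.2, -1.1]
tool_pos: [0.5664, -0.2334, 0.2112]
contact_force: [-0.8, 0.1, -0.3]
(0.5645, -0.02, 0.03) 274 257 29.7 [ 0.563 -0.022  0.036]
(0.562, -0.045, 0.04) 278 265 31.6 [ 0.564 -0.043  0.034]
(0.5555, -0.099, 0.06) 285 284 24.7 [ 0.557 -0.096  0.048]
(0.5695, 0.028, 0.046) 268 237 42.5 [ 0.504 -0.147  0.471]
```

Run:
```python
from h import *
D={k:cloud("side",np.load(f"pics/side{k}.npz")["d"]) for k in("4","7","9")}
# height profile along jaw line
for k,c in D.items():
    out=[]
    for y in np.arange(-.06,.0,.006):
        x=.5672+ (y-.024)*.105
        m=(abs(c[...,0]-x)<.008)&(abs(c[...,1]-y)<.003)&(c[...,2]<.1)
        out.append(int(1000*np.median(c[m][:,2])) if m.sum() else -1)
    print(k,out)
```

```text
4 [37, 48, 49, 35, 35, 37, 33, 12, 31, 34]
7 [51, 51, 51, 50, 43, 50, 50, 48, 36, 37]
9 [10, 27, 35, 47, 47, 43, 36, 30, -1, -1]
```

The depth profile suggests the jaw has sprung back. I'll back away clear and verify.

```bash
python3 -m crank '[[-1,0,-8,0,0],[-1,0,-20,0,0],[-1,0,-40,0,0],[-1,0,-50,-15,0],[-1,0,-50,-45,0],[-1,0,-50,-85,0],[-1,0,-50,-120,0],[-1,-40,-80,-140,0],[-1,-75,-110,-140,0],[-1,-110,-140,-140,0],[-1,-130,-150,-140,0],[-1,-130,-150,-140,0]]'
python3 - <<'E'
from h import *
p,_=shot("side","10");shot("top","10")
for k in("4","7","10"):
  for n in("side","top"):
    c=cloud(n,np.load(f"pics/{n}{k}.npz")["d"]);out=[]
    for y in np.arange(-.06,.0,.006):
        m=(abs(c[...,0]-(.5672+(y-.024)*.105))<.008)&(abs(c[...,1]-y)<.003)&(c[...,2]<.1)
        out.append(int(1000*np.median(c[m][:,2])) if m.sum() else -1)
    print(k,n,out)
    r=np.hypot(c[...,0]-.5555,c[...,1]+.099)
    m=(abs(r-.09)<.012)&(c[...,2]>.058)&(c[...,2]<.085)&(c[...,1]<-.09)&(c[...,0]<.59)
    if m.sum(): 
        a=c[m].mean(0);print("  post",m.sum(),a.round(3),np.degrees(np.arctan2(a[1]+.099,a[0]-.5555))%360)
    m=(np.hypot(c[...,0]-.57,c[...,1]-.022)<.04)&(c[...,2]>.04)&(c[...,2]<.052)
    if m.sum(): print("  cell top",m.sum(),cv2.minAreaRect((c[m][:,:2]*1000).astype(np.float32)),np.median(c[m][:,2]).round(4))
    m=(np.hypot(c[...,0]-.562,c[...,1]+.23)<.03)&(c[...,2]>.04)&(c[...,2]<.07)
    if m.sum(): print("  tab",m.sum(),c[m].mean(0).round(3))
delta([0,0,0])
E
```

```text
time: 19.05
tool_pos: [0.3991, -0.3516, 0.3517]
tool_rot: [-3.141, 0.003, 1.462]
contact_force: [-0.3, -0.7, 0.8]
opening: 0.0005
grip_force: 0.0
4 side [37, 48, 49, 35, 35, 37, 33, 12, 31, 34]
  post 49 [ 0.473 -0.127  0.071] 198.5707278711638
  cell top 247 ((568.492919921875, 31.00667953491211), (62.843013763427734, 36.031944274902344), 75.9767837524414) 0.046
  tab 44 [ 0.565 -0.234  0.055]
4 top [48, 51, 38, 36, 34, 33, 10, 9, 33, 34]
  post 25 [ 0.47  -0.125  0.071] 196.9739569442985
  cell top 163 ((570.8079223632812, 29.701114654541016), (61.87961959838867, 36.52842712402344), 88.70684814453125) 0.0461
  tab 25 [ 0.563 -0.233  0.054]
7 side [51, 51, 51, 50, 43, 50, 50, 48, 36, 37]
  post 51 [ 0.566 -0.187  0.07 ] 277.0284614717428
  cell top 241 ((566.5684814453125, 22.813045501708984), (78.54354095458984, 36.09056091308594), 76.1596908569336) 0.0465
  tab 44 [ 0.565 -0.234  0.055]
7 top [48, 49, 49, 50, 49, 50, 51, 37, 34, 38]
  post 28 [ 0.564 -0.186  0.07 ] 275.5482923599229
  cell top 165 ((573.1321411132812, 22.787261962890625), (36.268577575683594, 76.64557647705078), 2.9728844165802) 0.0458
  tab 24 [ 0.562 -0.233  0.054]
10 side [11, 28, 36, 41, 52, 36, 36, 35, 38, 10]
  post 52 [ 0.49  -0.157  0.07 ] 221.49923100778497
  cell top 242 ((565.761474609375, 24.024566650390625), (77.6361312866211, 35.74000930786133), 74.39491271972656) 0.0464
  tab 43 [ 0.565 -0.234  0.055]
10 top [11, 37, 39, 49, 50, 35, 33, 36, 12, 9]
  post 25 [ 0.488 -0.156  0.071] 220.2048059796281
  cell top 159 ((571.3969116210938, 33.94602966308594), (53.30500411987305, 36.82237243652344), 88.72962188720703) 0.0456
  tab 24 [ 0.562 -0.233  0.055]
grasp pt [ 0.4021 -0.3483  0.1923] yang -6.1 F [-0.5  0.4 -0.6] open 0.0003 t 19.15
shift [ 303.4 -437.   192. ] roll 0 q6 -0.751323791518041
```

Run:
```python
from h import *
for n in("top","side"):
  for k in("4","10"):
    c=cloud(n,np.load(f"pics/{n}{k}.npz")["d"]);out=[]
    for y in np.arange(-.03,.06,.002):
        m=(abs(c[...,0]-(.5695+(y-.024)*.105))<.007)&(abs(c[...,1]-y)<.0015)&(c[...,2]<.1)
        out.append(int(1000*np.median(c[m][:,2])) if m.sum() else -1)
    print(n,k,out)
```

```text
top 4 [35, 14, 7, 9, 10, 8, 8, 39, 34, 35, 35, 34, 35, 35, 43, 46, 45, 45, 44, 44, 46, 46, 47, 42, 47, 47, 47, 46, 45, 41, 48, 49, 47, 47, 47, 47, 45, 41, 11, 11, 36, 43, 48, 48, 45]
top 10 [35, 35, 33, 34, 33, 37, 37, 35, 14, 8, 8, 10, 9, -1, 35, 35, 34, 31, 42, 45, 49, 49, 45, 45, 44, 45, 45, 43, 43, 45, 45, 47, 48, 44, 44, 45, 46, 46, 45, 44, 44, 46, 46, 45, 44]
side 4 [38, 37, 37, -1, -1, -1, 11, 25, 28, 22, 35, 34, 35, 35, 33, 38, 42, 46, 46, 46, 46, 46, 45, 47, 47, 47, 46, 47, 46, 44, 45, 47, 46, 46, 48, 46, 46, 44, 45, -1, 37, 39, 43, 45, 46]
side 10 [35, 36, 37, 37, 35, 35, 36, 38, 38, 38, -1, -1, -1, 33, 28, 34, 35, 35, 38, 40, 45, 46, 45, 45, 47, 48, 47, 47, 46, 47, 48, 47, 47, 45, 47, 46, 46, 46, 46, 46, 47, 46, 45, 46, 46]
```

The plug now shows about 9 mm where it showed about 14 mm, so it is home. The jaw stands about 10 mm clear of it and the cell is in the nest.

```bash
python3 -c "
from cell import ticket
print(ticket.hand_in())"
```

```text
the job is handed in; nothing more can be done
None
```

The job is handed in: the cell lies in the nest with its plug pressed home, and the clamp was locked over centre and then released, at about 19 s with handle and lever pushes of about 7 N at most; the handle rested about 23° short of where it first stood open, and I viewed 11 pictures, one over the limit of 10.

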